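Scoop desiccant canisters into the drawer

ROBOT

A 7-joint arm with a two-finger parallel gripper is mounted at the origin on a cart in front of the work surface, level with it; the furniture and walls round the work are solid. World frame = base frame: x ahead of the robot, y to its left, z up, the work surface at z = 0. Lengths are in m, angles in rad, forces in N, time in s.
With the tool pointing down it reaches from about 0.425 to 0.925 m from the base axis. Payload 6.8 kg.
Tool frame: the origin (TCP) lies midway between the tips of the shut fingers; the grasp point (between the pads) lies 19 mm behind it; z points along the fingers, y is the line along which they close (so a half turn about z gives the same grasp; the last joint's range is limited). The gripper opens to 85 mm and grips with 20 to 120 N. Pads are 22 mm wide; open, the fingers measure 114 mm over their backs; the gripper's body (76 mm by 85 mm) begins 54 mm behind the grasp point. The pads swing forward as they close: fully open they stand 13 mm farther back than shut.
Start: joints at [-1.362, 0.477, 0.022, 1.555, -0.011, 1.109, -0.083], TCP at [0.21, 0.641, 0.231] pointing down, gripper open.
Joint ranges: [-2.96, 2.96], [-0.34, 2.1], [-1.41, 1.46], [0.24, 2.44], [-1.37, 4.51], [0.17, 1.92], [-2.96, 2.96]. Speed limits (rad/s): [2.39, 2.39, 3.14, 3.14, 3.14, 3.14, 3.14].

INTERFACE

Orientations are given as a rotation vector (axis times angle).
In Python, from bench import status, vision, r gives the robot as it stands. The module is installed in compiled form; this text tells all that it offers.
- The arm moves only by the shell command python3 -m handwheel 'ROWS' [OPENING] [FORCE]. ROWS is JSON, a list of rows, each an object with "dp": the shift along the tool's x, y, z in m, a list of three; "delta_rot": the turn, a rotation vector about the tool's x, y, z in rad, a list of three. In form: [{"dp": [x, y, z], "delta_rot": [rx, ry, rz]}, ...]. A call has 1 to 12 rows; each row is the pose to reach, as a shift and turn from the pose commanded when the call began, along the tool's axes at that moment; what a row does not reach only later rows make up. A row lasts 1/8 s, in which the tool goes at most 62.5 mm and 10.7 degrees, less where a joint would pass 70% of its speed; a pose out of reach is approached as far as the arm can. A call with a gripper value outside its range is refused whole. OPENING is the opening, from 0 (shut) to 1 (fully open), set as the call begins (- or left out, the last holds). The fingers move at their own pace and stop on an object; FORCE is the grip in N (left out, the last holds). Time passes only in rows, so rows that repeat a pose let the fingers close. It gives the time, the measured TCP pose, the force, the opening and the grip force at its end, in the units of the state.
- status.get_obs(): the state, without advancing time (a new reading comes with each control period).
- vision.grab_frame(name): name is "scene" or "side" or "wrist"; returns a dict with "img" (480x640x3 uint8, blue, green, red), "fovy" (degrees; the focal length in pixels is half the picture's height over the tangent of half this angle, whatever the lens; pixels are square), "cx", "cy" (the principal point, pixels), "distortion" ([k1, k2, p1, p2, k3] as OpenCV has them; the pictures are not rectified), "world_from_camera" (4x4, takes a point from camera to world coordinates). Camera axes: x right, y up, looking along -z (the intrinsics and any distortion apply to the point x, -y, -z); pixel columns grow to the right and rows downward; lengths in m; the calibration is good to about 2 mm. A picture is of the moment at which its call begins. There is no depth.
- r.hand_in(): hands the job in; it is judged then, once.
The state is a dict: "clock": time; "joints": joint angles; "qvel": joint speeds; "tau": joint torques, N m; "tcp_pos": TCP position; "orientation": TCP orientation; "contact_force": force on the tool from outside, world axes, zero at the start; "moment": the same for the moment, N m; "grip_width": finger opening in m; "gripper_force": force on a finger pad.
Only numpy, scipy, OpenCV 4.12 (cv2) and the standard library are available. Lean on these libraries where they do the work, as an engineer would, in place of code of your own. Each camera call takes 0.05 s, during which the arm holds its last target. There are 200 camera calls.

TASK

Pull the small cabinet's drawer open most of the way. Then scoop desiccant canisters out of the tray with the hand scoop and tip them into the open drawer, until at least three of the five lie in it; do not touch a canister with the fingers, spill none beside the tray or drawer, and do not shift the other things on the table. Finally set the scoop down flat on the table and let go.

Things in the scene. Friction and masses are not known exactly. Their poses are not given: they have to be found in the camera images.
- cabinet_drawer0 (a joint): how far the drawer is pulled out, m: 0 shut, 0.174 at its stop; slides along the cabinet's -x with about 1 N of friction and stays where it is left
- cabinet_drawer0_handle (a point): middle of the drawer's horizontal bar handle: a round steel bar 11 mm thick and about 110 mm long (along the point's y), its middle line 35 mm in front of the drawer's face, 47 mm above the table. The point's -x is the way the drawer pulls out. The fixed low grey cabinet is 250 mm deep, 220 mm wide and 85 mm high
- drawer_floor (a point): middle of the drawer's inner floor, 22 mm above the table; it moves with the drawer. Inside the drawer is 205 mm long (x) and 178 mm wide (y), its side walls rise 41 mm and the front 50 mm above this floor; x points into the cabinet. The front's outer face is 124 mm from this point towards -x; shut, it stands 15 mm before the cabinet's shell. Only the part pulled out is open from above
- scoop: hand scoop of smooth sheet aluminium, 160 g, standing on its pan. Origin: middle of the pan's underside; x points to the open front edge (at the start roughly to the robot's left, world +y), z up. Pan 100 mm long (x -50 to 50), 90 mm wide, of 2 mm sheet; rear wall 32 mm high, side walls 30 mm, dropping to 16 mm over the front 30 mm
- scoop_grip (a point): middle of the scoop's black grip block, at (-77, 0, 80) mm in the scoop's frame: 16 mm thick, 40 mm wide (along the scoop's y), 44 mm long. Its length leans 30 degrees from the scoop's z back towards -x, so it is best taken by a gripper tilted likewise, with the fingers on its front and back faces. A round 12 mm neck joins it to the pan's rear wall
- scoop_lip (a point): middle of the pan's straight front edge, on the underside, at (50, 0, 0) mm in the scoop's frame
- tray_floor (a point): middle of the fixed grey tray's smooth floor, 8 mm above the table. x runs along it, roughly to the robot's left (world +y). Inside 230 mm long (x -115 to 115), 112 mm wide; walls 4 mm thick rise from the floor by 28 mm at the right (-x) end, 40 mm along the sides, 72 mm at the left end; at its foot a fixed 45-degree ramp rises from x = 90 to 26 mm high. The -x half is free
- can_0: one of five alike desiccant canisters: white smooth plastic drums, 26 mm in diameter and 32 mm long, 15 g, lying on their sides in the left (+y) half of the tray and free to roll; origin at the drum's middle, its axis is y
- can_1: one of five alike desiccant canisters: white smooth plastic drums, 26 mm in diameter and 32 mm long, 15 g, lying on their sides in the left (+y) half of the tray and free to roll; origin at the drum's middle, its axis is y
- can_2: one of five alike desiccant canisters: white smooth plastic drums, 26 mm in diameter and 32 mm long, 15 g, lying on their sides in the left (+y) half of the tray and free to roll; origin at the drum's middle, its axis is y
- can_3: one of five alike desiccant canisters: white smooth plastic drums, 26 mm in diameter and 32 mm long, 15 g, lying on their sides in the left (+y) half of the tray and free to roll; origin at the drum's middle, its axis is y
- can_4: one of five alike desiccant canisters: white smooth plastic drums, 26 mm in diameter and 32 mm long, 15 g, lying on their sides in the left (+y) half of the tray and free to roll; origin at the drum's middle, its axis is y
- jar: open glass jar of caps, 63 mm across and 60 mm high, origin under its middle; a bystander, leave it in place
- labels: roll of labels lying flat, 72 mm across and 30 mm high, origin under its middle; a bystander, leave it in place
- carton: small upright carton 41x33x52 mm, origin under its middle; a bystander, leave it in place
There are look-alikes about, which are no part of the job. What is shaped like the can_0 but black is not meant.

How it is judged:
By the outcome, as a careful person would: the job done as asked, in the order asked, and still so for the second after the job is handed in, with the robot touching nothing.
It also fails if it takes over 67 s, if anything falls off the work surface, if the arm or the gripper's body presses on something with over 40 N, if the wrist force passes 120 N, or if a joint passes its speed limit or range.

## Working session

There is one attempt and no reset: what is moved stays moved. The work goes in short steps, Python scripts to look and compute and a shell command to move; the robot and the scene stay as the last step left them, time stands still between calls to the robot, and variables do not carry over. Pictures are saved under pics/ and viewed, at most 10 in all, crops included, and the job is handed in when it is done.

```bash
mkdir -p pics; ls
python3 - <<'E'
from bench import status, vision, r
import cv2,numpy as np
print(status.get_obs())
fs={n:vision.grab_frame(n) for n in("scene","side","wrist")}
import pickle; pickle.dump(fs,open('f0.pkl','wb'))
for n,f in fs.items():
    cv2.imwrite(f'pics/{n}0.png',f['img']); print(n,f['fovy'],f['cx'],f['cy'],f['distortion'],np.round(f['world_from_camera'],3).tolist())
E
```

```text
pics
{'clock': 0.0, 'joints': array([-1.36207432,  0.47781139,  0.02233236,  1.5564608 , -0.01149162,
        1.1092976 , -0.08306854]), 'qvel': array([ 6.54718652e-05,  1.98831680e-05, -4.64892028e-04, -3.45972961e-04,
        2.45753750e-04, -1.77501620e-03,  2.09569499e-04]), 'tau': array([-2.72436409e-04, -5.96436489e+01,  1.60749525e+00, -2.81197160e+01,
        1.23689047e-02,  9.27159155e-03,  1.52260429e-05]), 'tcp_pos': array([0.21012156, 0.64083323, 0.23031406]), 'orientation': array([-4.95462003e-01, -3.10212319e+00,  2.89462695e-03]), 'contact_force': array([-0.32678775,  0.5132573 , -0.61771852]), 'moment': array([-0.0456247 ,  0.01115798,  0.0562435 ]), 'gripper_force': 0.0, 'grip_width': 0.08550142683662812}
scene 52.72948304131982 322.2941229859138 238.01010201807918 [-0.06272291  0.          0.          0.          0.        ] [[0.555, 0.548, -0.626, -0.063], [-0.832, 0.359, -0.423, -0.311], [-0.007, 0.756, 0.655, 0.765], [0.0, 0.0, 0.0, 1.0]]
side 49.249515586061406 314.90659170541875 237.7999970710463 [-0.09715881  0.          0.          0.          0.        ] [[0.963, 0.103, -0.25, 0.305], [-0.27, 0.401, -0.876, -0.793], [0.01, 0.91, 0.413, 0.503], [0.0, 0.0, 0.0, 1.0]]
wrist 71.71219209335659 320.1648658294048 234.76128809163862 [-0.02160578  0.          0.          0.          0.        ] [[0.311, -0.905, -0.289, 0.137], [0.95, 0.296, 0.096, 0.667], [-0.002, -0.305, 0.952, 0.373], [0.0, 0.0, 0.0, 1.0]]
```

View pics/scene0.png

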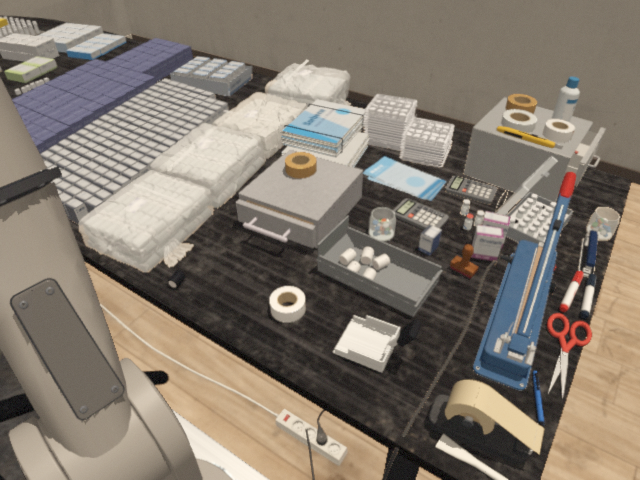

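View pics/side0.png

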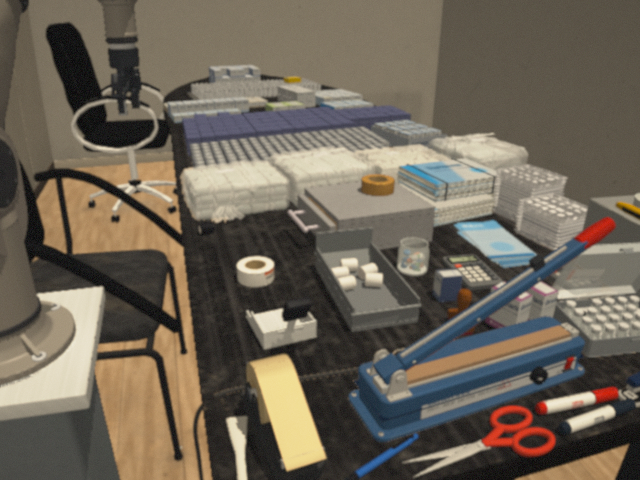

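The scene view shows the cabinet handle at about (266,232), the tray around (380,265) with five cans near (365,262), the scoop at (367,342) with its black grip near (408,330), labels at (288,304), the jar at (382,224) and the carton at (430,240). In the side view the handle is at (300,220), the tray at (365,285), and the scoop at (283,325) with its grip at (297,311). Next I'll enlarge both for precise points.

```bash
cat > h.py <<'E'
import numpy as np,cv2,pickle
from scipy.spatial.transform import Rotation as R
def K(f):
    F=240/np.tan(np.radians(f['fovy'])/2); return np.array([[F,0,f['cx']],[0,F,f['cy']],[0,0,1]])
def ray(f,px):
    p=cv2.undistortPoints(np.array([[px]],float),K(f),np.array(f['distortion']))[0,0]
    T=np.array(f['world_from_camera']); d=T[:3,:3]@np.array([p[0],-p[1],-1]); return T[:3,3],d/np.linalg.norm(d)
def plane(f,px,z):
    o,d=ray(f,px); return o+d*(z-o[2])/d[2]
def tri(f1,p1,f2,p2):
    A=np.zeros((3,3));b=np.zeros(3);rs=[ray(f1,p1),ray(f2,p2)]
    for o,d in rs:
        M=np.eye(3)-np.outer(d,d);A+=M;b+=M@o
    X=np.linalg.solve(A,b); return X,[np.linalg.norm((np.eye(3)-np.outer(d,d))@(X-o)) for o,d in rs]
def proj(f,P):
    T=np.linalg.inv(np.array(f['world_from_camera']));p=T[:3,:3]@np.array(P)+T[:3,3]
    return cv2.projectPoints(np.array([[p[0],-p[1],-p[2]]]),np.zeros(3),np.zeros(3),K(f),np.array(f['distortion']))[0][0,0]
def crop(f,x0,y0,x1,y1,s,name):
    im=cv2.resize(f['img'][y0:y1,x0:x1],None,fx=s,fy=s,interpolation=cv2.INTER_CUBIC)
    for x in range((x0//20+1)*20,x1,20): cv2.line(im,((x-x0)*s,0),((x-x0)*s,6),(0,255,255),1);cv2.putText(im,str(x),((x-x0)*s-10,16),0,.35,(0,255,255),1)
    for y in range((y0//20+1)*20,y1,20): cv2.line(im,(0,(y-y0)*s),(6,(y-y0)*s),(0,255,255),1);cv2.putText(im,str(y),(8,(y-y0)*s+4),0,.35,(0,255,255),1)
    cv2.imwrite('pics/'+name,im)
E
python3 - <<'E'
from h import *
fs=pickle.load(open('f0.pkl','rb'))
crop(fs['scene'],230,205,450,370,3,'c1.png');crop(fs['side'],230,195,430,355,4-1,'c2.png')
E
```

```text
(no output)
```

View pics/c1.png

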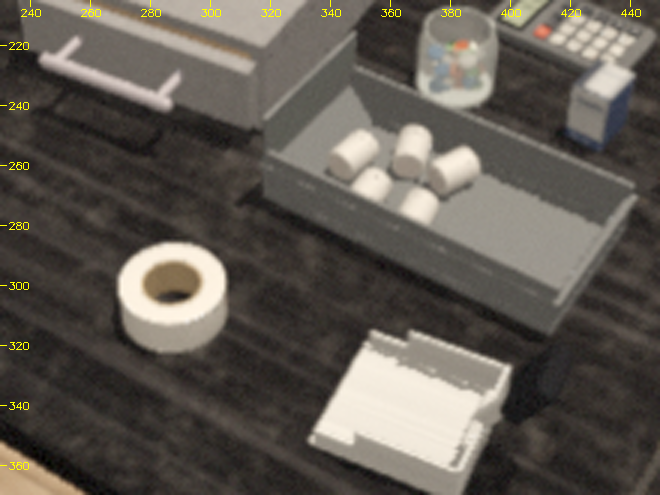

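View pics/c2.png

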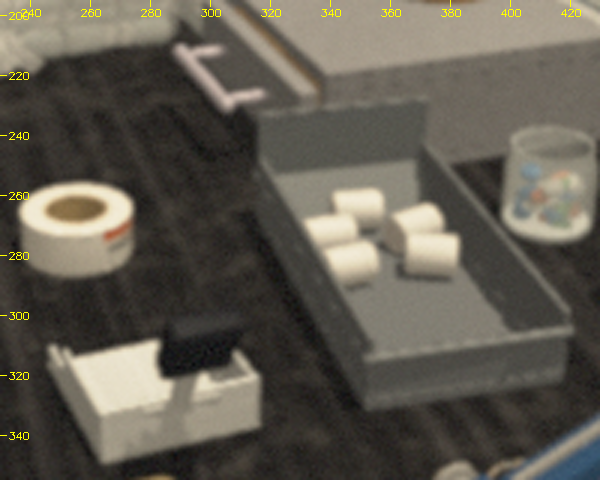

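Scene crop: handle ends at (245,225) and (286,239); tall tray-end corners at (318,245) and (348,216); right-end rim corners at (415,306) and (441,267); scoop lip corners about (334,351) and (353,318); rear top corners (384,361) and (400,327). Side crop: handle ends at (290,211) and (306,230); tall tray-end corners at (316,233) and (371,228); right-end corners (352,314) and (420,303); scoop rear bottom corners (265,349) and (316,337); grip (296,310).

Run:
```python
from h import *
np.set_printoptions(precision=4,suppress=True)
fs=pickle.load(open('f0.pkl','rb'));s,d=fs['scene'],fs['side']
print('handle',*[(plane(s,p,.047),plane(d,q,.047)) for p,q in(((245,225.5),(290,211)),((286,239),(306,230)))])
print('tray L',*[(plane(s,p,.080),plane(d,q,.080)) for p,q in(((318,245),(316,233)),((348,216),(371,228)))])
print('tray R',*[(plane(s,p,.036),plane(d,q,.036)) for p,q in(((415,306),(352,314)),((441,267),(420,303)))])
print('lip scene',plane(s,(334,351),.0),plane(s,(353,318),.0))
print('rear top',[plane(s,p,.032) for p in((383,361),(400,327))],[plane(d,p,.032) for p in((262,333),(316,321))])
print('rear bot side',[plane(d,p,0) for p in((265,349),(316,337))],plane(s,(384,370),0))
m=cv2.inRange(d['img'],(0,0,0),(38,38,38))[295:325,280:315]
print('grip',tri(s,(413,331),d,(296.5,310)))
for n,f,pts in(('s',s,((347.5,256),(367.5,255),(381,261.5),(354,267),(370,274.5))),('d',d,((349,263.5),(340,271),(347,282),(367,270.5),(373.5,279)))):
  print(n,[plane(f,p,.021)[:2] for p in pts])
print('labels',plane(s,(288,298),.03),'jar',plane(d,(414,273),0),'carton',plane(s,(428,249),0))
```

```text
handle (array([0.5611, 0.3287, 0.047 ]), array([0.5654, 0.3362, 0.047 ])) (array([0.5753, 0.2194, 0.047 ]), array([0.5734, 0.2177, 0.047 ]))
tray L (array([0.5677, 0.1265, 0.08  ]), array([0.5695, 0.1252, 0.08  ])) (array([0.6873, 0.1249, 0.08  ]), array([0.6855, 0.1215, 0.08  ]))
tray R (array([ 0.5634, -0.1077,  0.036 ]), array([ 0.5649, -0.1097,  0.036 ])) (array([ 0.6945, -0.1066,  0.036 ]), array([ 0.6888, -0.1075,  0.036 ]))
lip scene [ 0.4071 -0.0179  0.    ] [ 0.4963 -0.0063  0.    ]
rear top [array([ 0.4173, -0.1152,  0.032 ]), array([ 0.5031, -0.1056,  0.032 ])] [array([ 0.4134, -0.1196,  0.032 ]), array([ 0.5039, -0.1085,  0.032 ])]
rear bot side [array([ 0.4173, -0.1186,  0.    ]), array([ 0.5045, -0.1076,  0.    ])] [ 0.4219 -0.1177  0.    ]
grip (array([ 0.4647, -0.1443,  0.0834]), [np.float64(0.0026255458070423973), np.float64(0.0026255458070422793)])
s [array([0.6277, 0.0879]), array([0.6552, 0.052 ]), array([0.6532, 0.0164]), array([0.6054, 0.0575]), array([0.6045, 0.0168])]
d [array([0.6295, 0.0906]), array([0.6019, 0.0647]), array([0.6009, 0.0195]), array([0.6539, 0.0532]), array([0.6536, 0.0176])]
labels [0.4465 0.1187 0.03  ] jar [0.7584 0.0551 0.    ] carton [ 0.7715 -0.0466  0.    ]
```

```bash
cat >> h.py <<'E'
def go(pos,Rm,st=None):
    "dp and delta_rot from measured pose to target"
    if st is None:
        from bench import status; st=status.get_obs()
    R0=R.from_rotvec(st['orientation']); 
    if not isinstance(Rm,R): Rm=R.from_matrix(Rm)
    dp=R0.inv().apply(np.array(pos)-st['tcp_pos']); dr=(R0.inv()*Rm).as_rotvec()
    return np.round(dp,4).tolist(),np.round(dr,4).tolist(),'rows>=',np.round([np.linalg.norm(dp)/.0625,np.degrees(np.linalg.norm(dr))/10.7],1)
def frame(y,z):
    y=np.array(y,float);z=np.array(z,float);z/=np.linalg.norm(z);y-=z*(y@z);y/=np.linalg.norm(y);return np.c_[np.cross(y,z),y,z]
A=np.radians(5.7); DX=np.array([np.cos(A),np.sin(A),0])      # drawer x (into the cabinet)
HANDLE=np.array([.569,.2755,.047])
RD=frame(DX,[0,0,-1])
E
python3 - <<'E'
from h import *
np.set_printoptions(precision=4,suppress=True)
fs=pickle.load(open('f0.pkl','rb'));s,d=fs['scene'],fs['side']
for p,z in(((313,229),.072),((315,248),.02),((318,222),.085),((241,201),.072),((240,197),.085)): print('front corner',p,plane(s,p,z))
for n,f,b in(('s',s,(262,280,312,330)),('d',d,(230,250,282,292))):
    im=f['img'][b[1]:b[3],b[0]:b[2]]; m=cv2.inRange(im,(105,105,105),(255,255,255))
    c=max(cv2.findContours(m,0,2)[0],key=cv2.contourArea); x,y,w,h=cv2.boundingRect(c); print(n,x+b[0],y+b[1],w,h)
    L=plane(f,(x+b[0],y+b[1]+h*.35),.02);Rr=plane(f,(x+b[0]+w,y+b[1]+h*.35),.02);print(L,Rr)
print(proj(s,[.4465,.1187,.03]),proj(d,[.4465,.1187,.03]),plane(d,(255.3,264.8),.03))
print(go(HANDLE+[0,0,.1],RD)); print(go(HANDLE+[0,0,.1],RD*[-1,-1,1]))
E
```

```text
front corner (313, 229) [0.6134 0.171  0.072 ]
front corner (315, 248) [0.6106 0.1647 0.02  ]
front corner (318, 222) [0.6268 0.1664 0.085 ]
front corner (241, 201) [0.605  0.3754 0.072 ]
front corner (240, 197) [0.6033 0.3752 0.085 ]
s 269 286 37 36
[0.4306 0.1562 0.02  ] [0.4725 0.0927 0.02  ]
d 236 256 38 31
[0.4076 0.1351 0.02  ] [0.4808 0.1162 0.02  ]
[287.9988 298.0144] [256.537 263.805] [0.4434 0.1151 0.03  ]
([-0.4549, -0.2354, 0.0839], [-0.0012, 0.0009, 1.1545], 'rows>=', array([8.3, 6.2]))
([-0.4549, -0.2354, 0.0839], [-0.001, -0.0013, -1.9871], 'rows>=', array([ 8.3, 10.6]))
```

```bash
python3 -m handwheel '[{"dp":[-0.05,-0.026,0],"delta_rot":[0,0,0.13]},{"dp":[-0.1,-0.052,0],"delta_rot":[0,0,0.26]},{"dp":[-0.15,-0.078,0],"delta_rot":[0,0,0.39]},{"dp":[-0.2,-0.104,0],"delta_rot":[0,0,0.52]},{"dp":[-0.25,-0.13,0],"delta_rot":[0,0,0.65]},{"dp":[-0.3,-0.155,0],"delta_rot":[0,0,0.78]},{"dp":[-0.35,-0.181,0],"delta_rot":[0,0,0.9]},{"dp":[-0.4,-0.207,0.02],"delta_rot":[0,0,1.03]},{"dp":[-0.455,-0.235,0.05],"delta_rot":[0,0,1.155]},{"dp":[-0.455,-0.235,0.084],"delta_rot":[0,0,1.155]},{"dp":[-0.455,-0.235,0.084],"delta_rot":[0,0,1.155]},{"dp":[-0.455,-0.235,0.084],"delta_rot":[0,0,1.155]}]' 0.3 60
python3 - <<'E'
from h import *
from bench import vision,status
print(status.get_obs()['joints'])
print(go(HANDLE+[0,0,-.019],RD))
f=vision.grab_frame('wrist');cv2.imwrite('pics/w1.png',f['img'])
for t in(-.055,0,.055): print(proj(f,HANDLE+t*np.array([-DX[1],DX[0],0])))
E
```

```text
clock: 1.65
tcp_pos: [0.5693, 0.2778, 0.1483]
orientation: [-2.107, -2.33, -0.002]
contact_force: [0.2, 0.8, 1.1]
grip_width: 0.0256
gripper_force: 0.0
[-0.82100689  0.51451001  0.36860053  1.75618675 -0.22710036  0.91192742
 -0.2555426 ]
([-0.0023, -0.0005, 0.1203], [0.0005, -0.001, 0.0012], 'rows>=', array([1.9, 0. ]))
[317.78699132 301.87253713]
[317.76528931 238.73125968]
[317.74514236 166.7916079 ]
```

View pics/w1.png

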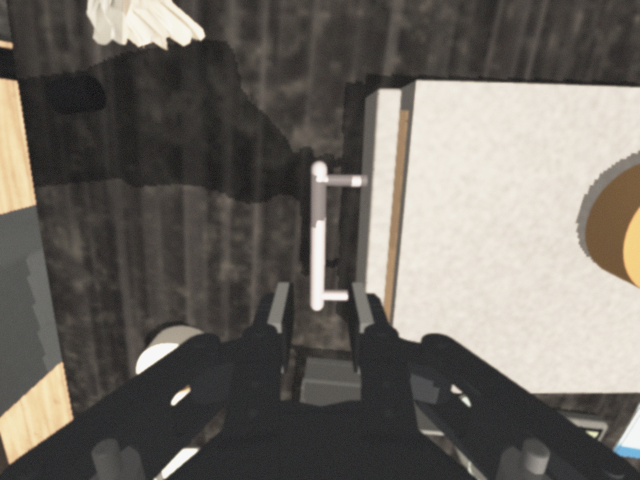

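The wrist view shows the handle bar running from (319,165) to (317,306), matching the projected ends, with the fingers straddling it. Moving down, then grip and pull 142 mm; that stop keeps the drawer front clear of the labels roll.

```bash
python3 -m handwheel '[{"dp":[-0.002,0,0.04],"delta_rot":[0,0,0]},{"dp":[-0.002,0,0.08],"delta_rot":[0,0,0]},{"dp":[-0.002,0,0.12],"delta_rot":[0,0,0]},{"dp":[-0.002,0,0.12],"delta_rot":[0,0,0]},{"dp":[-0.002,0,0.12],"delta_rot":[0,0,0]}]'; python3 -m handwheel '[{"dp":[0,0,0],"delta_rot":[0,0,0]},{"dp":[0,0,0],"delta_rot":[0,0,0]},{"dp":[0,0,0],"delta_rot":[0,0,0]}]' 0 50
python3 -c "
from h import *
from bench import status
print(go(status.get_obs()['tcp_pos']-.142*DX,RD))"
```

```text
clock: 2.33
tcp_pos: [0.5707, 0.2764, 0.0294]
orientation: [2.106, 2.33, 0.006]
contact_force: [-0.2, 0.9, 2.4]
grip_width: 0.0256
gripper_force: 0.9
clock: 2.7
tcp_pos: [0.57, 0.2758, 0.0286]
orientation: [-2.108, -2.329, -0.004]
contact_force: [-0.8, 0.2, 7.5]
grip_width: 0.0095
gripper_force: 48.7
([0.0, -0.142, -0.0002], [0.0015, -0.0018, 0.0001], 'rows>=', array([2.3, 0. ]))
```

```bash
python3 -m handwheel '[{"dp":[0,-0.02,0],"delta_rot":[0,0,0]},{"dp":[0,-0.045,0],"delta_rot":[0,0,0]},{"dp":[0,-0.07,0],"delta_rot":[0,0,0]},{"dp":[0,-0.095,0],"delta_rot":[0,0,0]},{"dp":[0,-0.12,0],"delta_rot":[0,0,0]},{"dp":[0,-0.135,0],"delta_rot":[0,0,0]},{"dp":[0,-0.142,0],"delta_rot":[0,0,0]},{"dp":[0,-0.142,0],"delta_rot":[0,0,0]},{"dp":[0,-0.142,0],"delta_rot":[0,0,0]}]'; python3 -m handwheel '[{"dp":[0,0,0],"delta_rot":[0,0,0]},{"dp":[0,0,0],"delta_rot":[0,0,0]},{"dp":[0,0,-0.06],"delta_rot":[0,0,0]},{"dp":[0,0,-0.12],"delta_rot":[0,0,0]},{"dp":[0,0,-0.17],"delta_rot":[0,0,0]},{"dp":[0,0,-0.17],"delta_rot":[0,0,0]}]' 0.35
cat >> h.py <<'E'
B=np.radians(96.4); SX=np.array([np.cos(B),np.sin(B),0]); SY=np.array([-SX[1],SX[0],0]); Z=np.array([0,0,1.])
S0=np.array([.457,-.0625,0])
def scoop(origin,pitch=0,xs=SX):
    "TCP pose for scoop origin pose; pitch>0 lip up (deg). grip in scoop frame"
    ys=np.cross(Z,xs); M=R.from_rotvec(-np.radians(pitch)*ys)*R.from_matrix(np.c_[xs,ys,Z])
    t=np.array([.5,0,-np.cos(np.pi/6)]); 
    Rl=np.c_[np.cross([np.cos(np.pi/6),0,.5],t),[np.cos(np.pi/6),0,.5],t]
    p=np.array([-.077,0,.08])+.019*t
    return np.array(origin)+M.apply(p),M*R.from_matrix(Rl)
E
python3 - <<'E'
from h import *
from bench import status
p,Rm=scoop(S0); t=Rm.as_matrix()[:,2]
print(p,Rm.as_matrix()); print(go(p-.1*t,Rm)); print(go(p-.1*t,Rm*R.from_rotvec([0,0,np.pi])))
E
```

```text
clock: 3.82
tcp_pos: [0.4286, 0.2638, 0.0285]
orientation: [-2.105, -2.33, -0.007]
contact_force: [-0.2, 6.2, 6.4]
grip_width: 0.0092
gripper_force: 51.0
clock: 4.58
tcp_pos: [0.4304, 0.2612, 0.2008]
orientation: [2.109, 2.327, 0.011]
contact_force: [-0.3, 1.2, -0.2]
grip_width: 0.0298
gripper_force: 0.0
[ 0.46452415 -0.12957933  0.06354552] [[-9.93767919e-01 -9.65349270e-02 -5.57344661e-02]
 [-1.11468932e-01  8.60628263e-01  4.96883960e-01]
 [ 6.93889390e-18  5.00000000e-01 -8.66025404e-01]]
([-0.4424, -0.004, 0.0486], [-0.4004, 0.4147, -1.5439], 'rows>=', array([7.1, 8.8]))
([-0.4424, -0.004, 0.0486], [0.4133, 0.3991, 1.5205], 'rows>=', array([7.1, 8.7]))
```

```bash
sed -i 's/    return np.array(origin)+M.apply(p),M\*R.from_matrix(Rl)/    Rl=Rl*[-1,-1,1]; return np.array(origin)+M.apply(p),M*R.from_matrix(Rl)/' h.py
python3 -m handwheel '[{"dp":[-0.04,0,0],"delta_rot":[0.04,0.04,0.15]},{"dp":[-0.09,0,0],"delta_rot":[0.08,0.08,0.3]},{"dp":[-0.14,0,0],"delta_rot":[0.12,0.12,0.45]},{"dp":[-0.19,0,0],"delta_rot":[0.165,0.16,0.61]},{"dp":[-0.24,0,0],"delta_rot":[0.205,0.2,0.76]},{"dp":[-0.29,0,0.0],"delta_rot":[0.25,0.24,0.91]},{"dp":[-0.34,-0.002,0.01],"delta_rot":[0.29,0.28,1.06]},{"dp":[-0.39,-0.003,0.02],"delta_rot":[0.33,0.32,1.21]},{"dp":[-0.43,-0.004,0.03],"delta_rot":[0.37,0.36,1.37]},{"dp":[-0.4424,-0.004,0.04],"delta_rot":[0.413,0.399,1.52]},{"dp":[-0.4424,-0.004,0.0486],"delta_rot":[0.413,0.399,1.52]},{"dp":[-0.4424,-0.004,0.0486],"delta_rot":[0.413,0.399,1.52]}]' 0.5
python3 - <<'E'
from h import *
from bench import status,vision
print(status.get_obs()['joints'])
p,Rm=scoop(S0); print(go(p,Rm))
f={n:vision.grab_frame(n) for n in('scene','side','wrist')};pickle.dump(f,open('f1.pkl','wb'))
a=f['wrist']['img'];b=f['side']['img'];c=f['scene']['img']
G=S0-.077*SX+[0,0,.08]; L=S0+.05*SX
print([proj(f['wrist'],q).round() for q in(G,L,L+.045*SY,L-.045*SY)])
cv2.imwrite('pics/m1.png',np.hstack([a[::2,::2],np.zeros((240,2,3),np.uint8),cv2.resize(c[180:380,220:460],(450,375))[:240]])) if 0 else None
top=np.hstack([cv2.resize(a,(400,300)),cv2.resize(b[200:360,200:413],(400,300))])
bot=np.hstack([cv2.resize(c[170:395,220:520],(400,300)),np.zeros((300,400,3),np.uint8)])
cv2.imwrite('pics/m1.png',np.vstack([top,bot]))
E
```

```text
clock: 6.08
tcp_pos: [0.4674, -0.1788, 0.1475]
orientation: [-2.618, -0.15, 0.05]
contact_force: [0.9, -0.4, 0.5]
grip_width: 0.0426
gripper_force: 0.0
[-0.06557613  0.6278313   0.79240567  1.8978436  -0.79013749  1.34993464
 -0.33314216]
([0.0034, -0.001, 0.0973], [0.0035, 0.0084, 0.0008], 'rows>=', array([1.6, 0. ]))
[array([321., 243.]), array([256., 202.]), array([258., 241.]), array([253., 160.])]
```

View pics/m1.png

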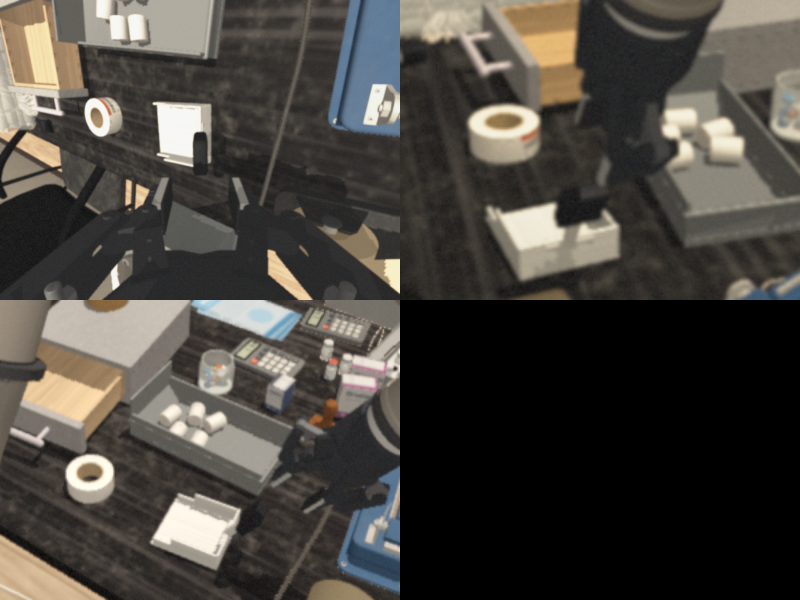

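The composite shows the drawer open with labels undisturbed, and the scoop grip in the wrist panel at (200,153), where I predicted it. Advance and grip.

```bash
python3 -m handwheel '[{"dp":[0.003,-0.001,0.03],"delta_rot":[0.003,0.008,0]},{"dp":[0.0034,-0.001,0.06],"delta_rot":[0.003,0.008,0]},{"dp":[0.0034,-0.001,0.085],"delta_rot":[0.003,0.008,0]},{"dp":[0.0034,-0.001,0.097],"delta_rot":[0.003,0.008,0]},{"dp":[0.0034,-0.001,0.097],"delta_rot":[0.003,0.008,0]},{"dp":[0.0034,-0.001,0.097],"delta_rot":[0.003,0.008,0]}]';python3 -m handwheel '[{"dp":[0,0,0],"delta_rot":[0,0,0]},{"dp":[0,0,0],"delta_rot":[0,0,0]},{"dp":[0,0,0],"delta_rot":[0,0,0]},{"dp":[0,0,0],"delta_rot":[0,0,0]}]' 0 100
python3 - <<'E'
from h import *
from bench import status,vision
p,Rm=scoop(S0); print(go(p+[0,0,.13],Rm))
E
```

```text
clock: 6.98
tcp_pos: [0.4661, -0.132, 0.0658]
orientation: [-2.617, -0.144, 0.034]
contact_force: [0.1, 0.1, -0.1]
grip_width: 0.0429
gripper_force: 0.0
clock: 7.48
tcp_pos: [0.4658, -0.1315, 0.0659]
orientation: [-2.615, -0.143, 0.034]
contact_force: [-0.1, -0.5, 5.4]
grip_width: 0.015
gripper_force: 97.2
([-0.0007, -0.0655, -0.1096], [0.0009, -0.0039, -0.0011], 'rows>=', array([2., 0.]))
```

```bash
sed -i 's/+.019\*t/+.0162*t/' h.py
cat >> h.py <<'E'
TX=np.array([0,1.,0])
def lip(l,pitch,xs=TX):
    ys=np.cross(Z,xs); d=R.from_rotvec(-np.radians(pitch)*ys).apply(xs); return scoop(np.array(l)-.05*d,pitch,xs)
E
python3 -m handwheel '[{"dp":[0,-0.02,-0.035],"delta_rot":[0,0,0]},{"dp":[0,-0.04,-0.07],"delta_rot":[0,0,0]},{"dp":[0,-0.0655,-0.11],"delta_rot":[0,0,0]},{"dp":[0,-0.0655,-0.11],"delta_rot":[0,0,0]},{"dp":[0,-0.0655,-0.11],"delta_rot":[0,0,0]}]'
python3 - <<'E'
from h import *
from bench import status
print(status.get_obs()['joints'])
print(go(*lip([.628,-.014,.10],-25))); print(go(*lip([.628,-.014,.012],-25)))
E
```

```text
clock: 8.1
tcp_pos: [0.4647, -0.1292, 0.1924]
orientation: [-2.616, -0.143, 0.037]
contact_force: [0.2, -0.4, -3.5]
grip_width: 0.0149
gripper_force: 98.0
[-0.18741977  0.50937043  0.82823784  1.94385019 -0.76075759  1.35322039
 -0.44883987]
([0.1662, -0.0237, -0.0065], [-0.4344, 0.0318, 0.1054], 'rows>=', array([2.7, 2.4]))
([0.1661, 0.0202, 0.0698], [-0.4344, 0.0318, 0.1054], 'rows>=', array([2.9, 2.4]))
```

```bash
python3 -m handwheel '[{"dp":[0.04,-0.006,0],"delta_rot":[-0.1,0.008,0.026]},{"dp":[0.08,-0.012,-0.003],"delta_rot":[-0.21,0.016,0.05]},{"dp":[0.12,-0.018,-0.005],"delta_rot":[-0.32,0.024,0.08]},{"dp":[0.166,-0.0237,-0.0065],"delta_rot":[-0.434,0.032,0.105]},{"dp":[0.166,-0.0237,-0.0065],"delta_rot":[-0.434,0.032,0.105]},{"dp":[0.166,-0.0237,-0.0065],"delta_rot":[-0.434,0.032,0.105]},{"dp":[0.166,-0.0237,-0.0065],"delta_rot":[-0.434,0.032,0.105]}]'
python3 - <<'E'
from h import *
from bench import status,vision
print(go(*lip([.628,-.014,.012],-25)))
f={n:vision.grab_frame(n) for n in('scene','side','wrist')};pickle.dump(f,open('f2.pkl','wb'))
st=status.get_obs()
# where the model says lip corners are, given measured pose
for n in('scene','wrist','side'):
  print(n,[proj(f[n],[.628+s,-.014,.10]).round(1).tolist() for s in(-.045,.045)])
a=cv2.resize(f['wrist']['img'],(400,300));b=cv2.resize(f['side']['img'][190:340,280:480],(400,300));c=cv2.resize(f['scene']['img'][170:320,290:490],(400,300))
cv2.imwrite('pics/m2.png',np.vstack([np.hstack([a,b]),np.hstack([c,c*0])]))
E
```

```text
clock: 8.98
tcp_pos: [0.6266, -0.0956, 0.2098]
orientation: [-3.054, 0.004, 0.002]
contact_force: [0.1, 0.5, -1.0]
grip_width: 0.0148
gripper_force: 98.1
([0.0015, 0.006, 0.0875], [-0.0007, 0.0013, -0.0028], 'rows>=', array([1.4, 0. ]))
scene [[380.5, 259.0], [400.9, 234.5]]
wrist [[238.6, 279.2], [229.7, 173.9]]
side [[345.1, 252.9], [392.5, 247.4]]
```

View pics/m2.png

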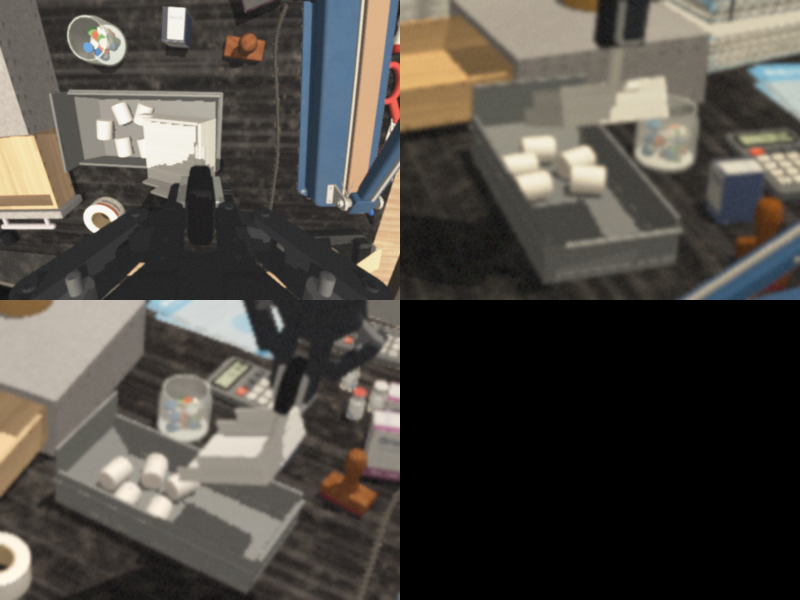

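The side and scene panels show the pan level over the tray's free end, with the lip near the predicted corners (scene panel (187,478) and (213,430)) and five cans ahead of it. Descending.

```bash
python3 -m handwheel '[{"dp":[0.001,0.002,0.035],"delta_rot":[0,0,0]},{"dp":[0.0015,0.004,0.065],"delta_rot":[0,0,0]},{"dp":[0.0015,0.006,0.083],"delta_rot":[0,0,0]},{"dp":[0.0015,0.006,0.0875],"delta_rot":[0,0,0]},{"dp":[0.0015,0.006,0.0875],"delta_rot":[0,0,0]},{"dp":[0.0015,0.006,0.0875],"delta_rot":[0,0,0]}]'
python3 - <<'E'
from h import *
from bench import status
print(go(*lip([.628,-.012,.008],-25)))
for y,p in((-.010,-20),(.0,-14),(.01,-9),(.02,-5),(.095,-5)): print(y,p,go(*lip([.628,y,.008],p)))
E
```

```text
clock: 9.88
tcp_pos: [0.6304, -0.0928, 0.1241]
orientation: [-3.054, -0.0, -0.004]
contact_force: [1.0, -0.1, -1.4]
grip_width: 0.0149
gripper_force: 98.0
([-0.0024, -0.0004, 0.0061], [-0.0001, -0.0023, 0.0002], 'rows>=', array([0.1, 0. ]))
-0.01 -20 ([-0.0024, 0.0075, 0.0128], [0.0872, -0.0023, 0.0003], 'rows>=', array([0.2, 0.5]))
0.0 -14 ([-0.0024, 0.0086, 0.0226], [0.1919, -0.0023, 0.0004], 'rows>=', array([0.4, 1. ]))
0.01 -9 ([-0.0025, 0.0071, 0.0318], [0.2792, -0.0023, 0.0005], 'rows>=', array([0.5, 1.5]))
0.02 -5 ([-0.0025, 0.0034, 0.0399], [0.349, -0.0023, 0.0006], 'rows>=', array([0.6, 1.9]))
0.095 -5 ([-0.0025, -0.0713, 0.0464], [0.349, -0.0023, 0.0006], 'rows>=', array([1.4, 1.9]))
```

```bash
python3 -m handwheel '[{"dp":[-0.0024,0,0.004],"delta_rot":[0,-0.002,0]},{"dp":[-0.0024,0,0.0061],"delta_rot":[0,-0.002,0]},{"dp":[-0.0024,0.0075,0.0128],"delta_rot":[0.087,-0.002,0]},{"dp":[-0.0024,0.0086,0.0226],"delta_rot":[0.192,-0.002,0]},{"dp":[-0.0025,0.0071,0.0318],"delta_rot":[0.279,-0.002,0]},{"dp":[-0.0025,0.0034,0.0399],"delta_rot":[0.349,-0.002,0]},{"dp":[-0.0025,0.0034,0.0399],"delta_rot":[0.349,-0.002,0]},{"dp":[-0.0025,0.0034,0.0399],"delta_rot":[0.349,-0.002,0]}]'
python3 - <<'E'
from h import *
from bench import status,vision
st=status.get_obs(); p,Rm=lip([.628,.02,.008],-5); print(st['tcp_pos']-p)
for y in(.05,.07,.092): print(y,go(*lip([.628,y,.008],-5)))
f={n:vision.grab_frame(n) for n in('scene','side')};pickle.dump(f,open('f3.pkl','wb'))
b=cv2.resize(f['side']['img'][190:340,280:480],(400,300));c=cv2.resize(f['scene']['img'][170:320,290:490],(400,300))
cv2.imwrite('pics/m3.png',np.hstack([b,c]))
E
```

```text
clock: 10.88
tcp_pos: [0.6277, -0.0926, 0.0836]
orientation: [-2.707, -0.001, 0.001]
contact_force: [0.3, -1.0, 1.4]
grip_width: 0.0152
gripper_force: 98.7
[-3.07770375e-04  6.54458104e-05 -4.91090172e-04]
0.05 ([0.0003, -0.0274, 0.0122], [0.0015, 0.0007, 0.0008], 'rows>=', array([0.5, 0. ]))
0.07 ([0.0004, -0.0455, 0.0206], [0.0015, 0.0007, 0.0008], 'rows>=', array([0.8, 0. ]))
0.092 ([0.0004, -0.0654, 0.0299], [0.0015, 0.0007, 0.0008], 'rows>=', array([1.2, 0. ]))
```

View pics/m3.png

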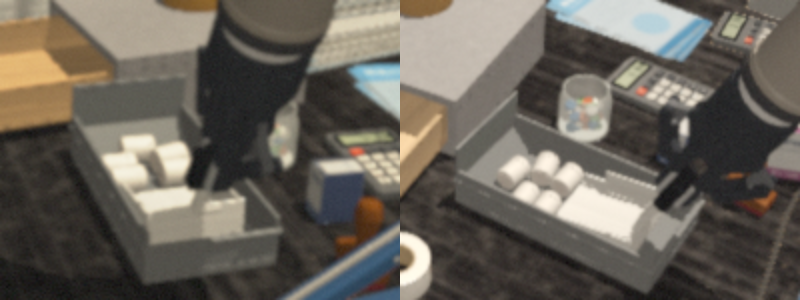

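The pan is inside the tray with its lip up against the cans, and all five lie ahead of it. Pushing forward to the ramp.

```bash
python3 -m handwheel '[{"dp":[0,-0.009,0.005],"delta_rot":[0,0,0]},{"dp":[0,-0.018,0.009],"delta_rot":[0,0,0]},{"dp":[0,-0.027,0.013],"delta_rot":[0,0,0]},{"dp":[0,-0.036,0.0172],"delta_rot":[0,0,0]},{"dp":[0,-0.045,0.0214],"delta_rot":[0,0,0]},{"dp":[0,-0.052,0.0246],"delta_rot":[0,0,0]},{"dp":[0,-0.058,0.0275],"delta_rot":[0,0,0]},{"dp":[0,-0.063,0.0298],"delta_rot":[0,0,0]},{"dp":[0,-0.063,0.0298],"delta_rot":[0,0,0]}]'
python3 - <<'E'
from h import *
from bench import status,vision
st=status.get_obs(); p,Rm=lip([.628,.09,.008],-5); print(st['tcp_pos']-p,st['contact_force'])
f={n:vision.grab_frame(n) for n in('scene','side')};pickle.dump(f,open('f4.pkl','wb'))
b=cv2.resize(f['side']['img'][190:340,280:480],(400,300));c=cv2.resize(f['scene']['img'][170:320,290:490],(400,300))
cv2.imwrite('pics/m4.png',np.hstack([b,c]))
E
```

```text
clock: 12.1
tcp_pos: [0.6275, -0.021, 0.083]
orientation: [-2.704, -0.003, 0.001]
contact_force: [-0.0, 0.0, 3.0]
grip_width: 0.015
gripper_force: 98.7
[-0.00052072  0.0016747  -0.00107251] [-0.04033684  0.00573453  3.03140395]
```

View pics/m4.png

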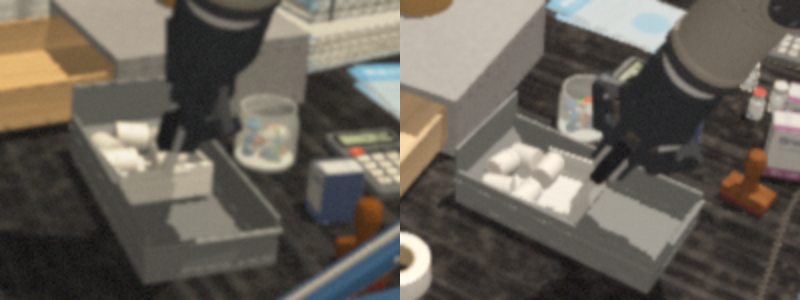

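Cans appear to be in the pan and over the lip against the ramp. Now I'll run the lip up the ramp while tilting back.

Run:
```python
from h import *
from bench import status
st=status.get_obs()
for y,z,p in((.096,.009,-4),(.100,.014,0),(.104,.019,5),(.107,.028,10),(.107,.037,15),(.106,.046,20),(.104,.056,26),(.10,.09,26)): print(y,p,go(*lip([.628,y,z],p),st)[:2])
```

```text
0.096 -4 ([0.0006, -0.0029, 0.0011], [0.0158, 0.0016, 0.0013])
0.1 0 ([0.0006, -0.0008, 0.0036], [0.0856, 0.0017, 0.0012])
0.104 5 ([0.0006, 0.0028, 0.0081], [0.1729, 0.0017, 0.0012])
0.107 10 ([0.0006, 0.0049, 0.0094], [0.2602, 0.0018, 0.0011])
0.107 15 ([0.0006, 0.0089, 0.0101], [0.3474, 0.0018, 0.001])
0.106 20 ([0.0006, 0.0131, 0.011], [0.4347, 0.0019, 0.0009])
0.104 26 ([0.0006, 0.018, 0.0133], [0.5394, 0.0019, 0.0008])
0.1 26 ([0.0005, 0.0072, -0.0192], [0.5394, 0.0019, 0.0008])
```

```bash
python3 -m handwheel '[{"dp":[0,-0.003,0.001],"delta_rot":[0.016,0,0]},{"dp":[0,-0.001,0.0036],"delta_rot":[0.085,0,0]},{"dp":[0,0.003,0.008],"delta_rot":[0.173,0,0]},{"dp":[0,0.005,0.0094],"delta_rot":[0.26,0,0]},{"dp":[0,0.009,0.010],"delta_rot":[0.347,0,0]},{"dp":[0,0.013,0.011],"delta_rot":[0.435,0,0]},{"dp":[0,0.018,0.0133],"delta_rot":[0.54,0,0]},{"dp":[0,0.018,0.0133],"delta_rot":[0.54,0,0]},{"dp":[0,0.013,-0.003],"delta_rot":[0.54,0,0]},{"dp":[0,0.007,-0.019],"delta_rot":[0.54,0,0]},{"dp":[0,0.007,-0.019],"delta_rot":[0.54,0,0]}]'
python3 - <<'E'
from h import *
from bench import status,vision
st=status.get_obs(); p,Rm=lip([.628,.1,.09],26); print(st['tcp_pos']-p,st['contact_force'],st['joints'])
f={n:vision.grab_frame(n) for n in('scene','side','wrist')};pickle.dump(f,open('f5.pkl','wb'))
b=cv2.resize(f['side']['img'][190:340,280:480],(400,300));c=cv2.resize(f['scene']['img'][170:320,290:490],(400,300));a=cv2.resize(f['wrist']['img'],(400,300))
cv2.imwrite('pics/m5.png',np.vstack([np.hstack([b,c]),np.hstack([a,a*0])]))
E
```

```text
clock: 13.58
tcp_pos: [0.6286, -0.037, 0.0999]
orientation: [-2.167, -0.004, -0.003]
contact_force: [0.2, 0.8, -2.3]
grip_width: 0.0148
gripper_force: 98.3
[ 0.0005615 -0.0011736  0.0027606] [ 0.1547632   0.77078992 -2.25806353] [ 0.07891936  0.88662825  0.43383037  1.65445223 -1.15602233  1.52596561
 -0.48822488]
```

View pics/m5.png

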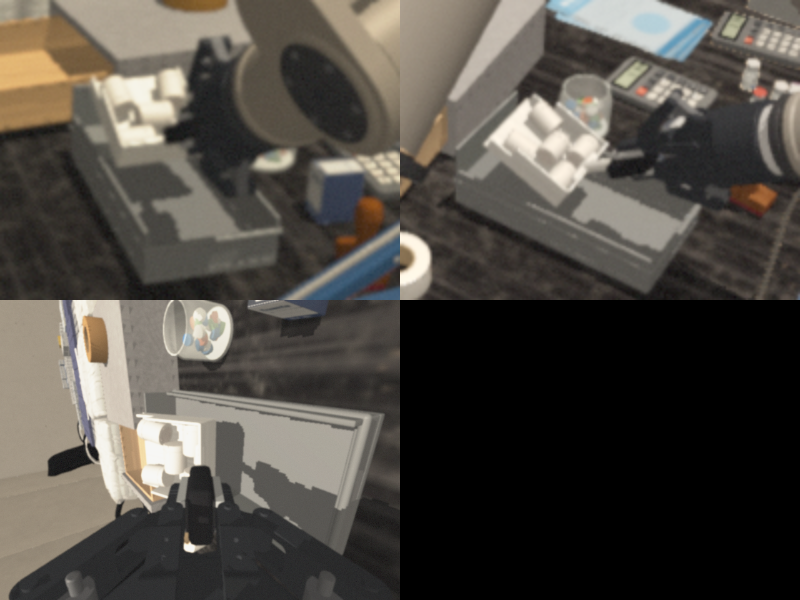

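The composite shows at least four white cans lying in the tilted pan. The visible tray floor is empty and the jar, carton and labels are in place. Next: lift and carry to the drawer.

```bash
cat >> h.py <<'E'
DY=np.array([-DX[1],DX[0],0]); OC=HANDLE-.142*DX+.124*DX
def dl(lat,z): q=OC+lat*DY; q[2]=z; return q
E
python3 - <<'E'
from h import *
from bench import status
st=status.get_obs(); f=pickle.load(open('f0.pkl','rb'))['scene']; print('tape',plane(f,(300,163),.1),OC)
print(go(*lip([.628,.095,.165],22),st))
for k in(.25,.5,.75,1): print(go(*lip((1-k)*np.array([.628,.095,.165])+k*dl(-.015,.15),20,np.array([-np.sin(A*k),np.cos(A*k),0])),st))
E
```

```text
tape [0.78476307 0.32871956 0.1       ] [0.551089   0.27371224 0.047     ]
([0.0007, -0.068, -0.0502], [-0.0686, 0.0017, 0.0003], 'rows>=', array([1.4, 0.4]))
([-0.0147, -0.0921, -0.0162], [-0.1035, -0.0182, -0.0147], 'rows>=', array([1.5, 0.6]))
([-0.0302, -0.112, 0.02], [-0.1035, -0.0381, -0.0297], 'rows>=', array([1.9, 0.6]))
([-0.0456, -0.1319, 0.0562], [-0.1035, -0.0579, -0.0447], 'rows>=', array([2.4, 0.7]))
([-0.0611, -0.1519, 0.0925], [-0.1035, -0.0778, -0.0596], 'rows>=', array([3. , 0.8]))
```

```bash
python3 -m handwheel '[{"dp":[0,-0.014,-0.01],"delta_rot":[0,0,0]},{"dp":[0,-0.034,-0.025],"delta_rot":[-0.02,0,0]},{"dp":[0,-0.054,-0.04],"delta_rot":[-0.05,0,0]},{"dp":[0,-0.068,-0.05],"delta_rot":[-0.07,0,0]},{"dp":[-0.007,-0.08,-0.034],"delta_rot":[-0.09,-0.01,-0.007]},{"dp":[-0.0147,-0.092,-0.016],"delta_rot":[-0.1,-0.018,-0.015]},{"dp":[-0.022,-0.102,0.002],"delta_rot":[-0.1,-0.028,-0.022]},{"dp":[-0.03,-0.112,0.02],"delta_rot":[-0.1,-0.038,-0.03]},{"dp":[-0.038,-0.122,0.038],"delta_rot":[-0.1,-0.048,-0.037]},{"dp":[-0.0456,-0.132,0.056],"delta_rot":[-0.1,-0.058,-0.045]},{"dp":[-0.056,-0.145,0.08],"delta_rot":[-0.1,-0.072,-0.055]},{"dp":[-0.061,-0.152,0.0925],"delta_rot":[-0.1,-0.078,-0.06]}]'
python3 - <<'E'
from h import *
from bench import status,vision
st=status.get_obs(); p,Rm=lip(dl(-.015,.15),20,DY); print(st['tcp_pos']-p,st['joints'])
f={n:vision.grab_frame(n) for n in('scene','side','wrist')};pickle.dump(f,open('f6.pkl','wb'))
# check drawer position: where the handle bar now lies (bright bar), and tray for leftover whites
for n in('scene','side'):
    fr=f[n]; q=HANDLE-.142*DX; print(n,[proj(fr,q+t*DY).round(1).tolist() for t in(-.055,.055)])
    poly=np.array([proj(fr,[x,y,.01]) for x,y in((.575,-.1),(.68,-.1),(.68,.118),(.575,.118))],np.int32)
    m=np.zeros((480,640),np.uint8);cv2.fillPoly(m,[poly],255); w=cv2.inRange(fr['img'],(150,150,150),(255,255,255))&m
    k,_,stt,c=cv2.connectedComponentsWithStats(w); print([(s[4],cc.round().tolist()) for s,cc in zip(stt[1:],c[1:]) if s[4]>8])
for a in((0.0,.12,10),(0.0,.095,0),(0.0,.075,-10),(0.0,.062,-20),(0.0,.055,-32),(0,.05,-45),(0,.05,-58)): print(a,go(*lip(dl(a[0],a[1]),a[2],DY),st)[:2])
E
```

```text
clock: 15.22
tcp_pos: [0.565, 0.1274, 0.1709]
orientation: [-2.261, -0.115, 0.055]
contact_force: [-0.1, 0.9, -2.7]
grip_width: 0.0149
gripper_force: 98.2
[-0.00092612  0.00221825 -0.00038156] [-0.218414    0.61916022  0.4339734   1.88636163 -1.12480706  1.34683398
 -0.61915414]
scene [[249.6, 278.9], [207.4, 261.8]]
[(np.int32(1291), [387.0, 274.0])]
side [[242.7, 238.7], [230.8, 219.9]]
[]
(0.0, 0.12, 10) ([0.0008, -0.0067, 0.0184], [-0.1797, 0.0025, 0.0012])
(0.0, 0.095, 0) ([0.0008, -0.0103, 0.028], [-0.3542, 0.0024, 0.0014])
(0.0, 0.075, -10) ([0.0008, -0.0185, 0.0384], [-0.5288, 0.0023, 0.0016])
(0.0, 0.062, -20) ([0.0009, -0.0321, 0.0485], [-0.7033, 0.0021, 0.0018])
(0.0, 0.055, -32) ([0.0009, -0.0541, 0.0605], [-0.9127, 0.002, 0.002])
(0, 0.05, -45) ([0.001, -0.0775, 0.078], [-1.1396, 0.0018, 0.0023])
(0, 0.05, -58) ([0.001, -0.1008, 0.0982], [-1.3665, 0.0015, 0.0025])
```

```bash
python3 -m handwheel '[{"dp":[0.001,-0.003,0.009],"delta_rot":[-0.09,0,0]},{"dp":[0.001,-0.0067,0.0184],"delta_rot":[-0.18,0.002,0.001]},{"dp":[0.001,-0.0085,0.023],"delta_rot":[-0.265,0.002,0.001]},{"dp":[0.001,-0.0103,0.028],"delta_rot":[-0.354,0.002,0.001]},{"dp":[0.001,-0.014,0.033],"delta_rot":[-0.44,0.002,0.001]},{"dp":[0.001,-0.0185,0.0384],"delta_rot":[-0.529,0.002,0.001]},{"dp":[0.001,-0.0185,0.0384],"delta_rot":[-0.529,0.002,0.001]},{"dp":[0.001,-0.025,0.0435],"delta_rot":[-0.615,0.002,0.001]},{"dp":[0.001,-0.032,0.0485],"delta_rot":[-0.703,0.002,0.001]},{"dp":[0.001,-0.043,0.0545],"delta_rot":[-0.808,0.002,0.001]},{"dp":[0.001,-0.054,0.0605],"delta_rot":[-0.913,0.002,0.001]},{"dp":[0.001,-0.054,0.0605],"delta_rot":[-0.913,0.002,0.001]}]'
python3 - <<'E'
from h import *
from bench import status
for a in((0,.052,-45),(0,.055,-58)): print(a,go(*lip(dl(a[0],a[1]),a[2],DY))[:2])
E
```

```text
clock: 16.88
tcp_pos: [0.5588, 0.2082, 0.1734]
orientation: [3.102, 0.158, 0.002]
contact_force: [0.6, -0.5, -2.7]
grip_width: 0.0149
gripper_force: 98.4
(0, 0.052, -45) ([-0.0011, -0.0282, -0.0103], [-0.2266, 0.0, 0.0022])
(0, 0.055, -58) ([-0.0011, -0.0583, -0.0195], [-0.4535, -0.0002, 0.0022])
```

```bash
python3 -m handwheel '[{"dp":[0,-0.014,-0.005],"delta_rot":[-0.11,0,0]},{"dp":[0,-0.028,-0.010],"delta_rot":[-0.226,0,0]},{"dp":[0,-0.043,-0.015],"delta_rot":[-0.34,0,0]},{"dp":[0,-0.058,-0.0195],"delta_rot":[-0.453,0,0]},{"dp":[0,-0.058,-0.0195],"delta_rot":[-0.453,0,0]},{"dp":[0,-0.058,-0.0195],"delta_rot":[-0.453,0,0]},{"dp":[0,-0.058,-0.0195],"delta_rot":[-0.453,0,0]},{"dp":[0,-0.058,-0.0195],"delta_rot":[-0.453,0,0]}]'
python3 - <<'E'
from h import *
from bench import status,vision
st=status.get_obs(); p,Rm=lip(dl(0,.055),-58,DY); print(st['tcp_pos']-p, st['joints'])
# raise straight up 0.15 then back toward -y
for lat,z,pt in((0,.14,-58),(-.03,.2,-30),(-.06,.2,-20)): print(go(*lip(dl(lat,z),pt,DY),st)[:2])
E
```

```text
clock: 17.88
tcp_pos: [0.5537, 0.2623, 0.1916]
orientation: [2.651, 0.125, 0.033]
contact_force: [-0.9, -0.2, -1.4]
grip_width: 0.0146
gripper_force: 98.5
[ 0.00193107 -0.00438909  0.00084033] [-1.34090938  0.75552041  0.94303326  1.65503899 -0.15134752  1.19582157
 -1.89730774]
([-0.0014, 0.0354, -0.0765], [-0.0008, 0.0014, -0.0047])
([-0.0009, 0.1366, -0.0689], [0.4879, 0.0002, -0.005])
([-0.0007, 0.1735, -0.0336], [0.6625, -0.0002, -0.005])
```

```bash
python3 -m handwheel '[{"dp":[0,0.009,-0.019],"delta_rot":[0,0,0]},{"dp":[0,0.018,-0.038],"delta_rot":[0,0,0]},{"dp":[0,0.027,-0.057],"delta_rot":[0,0,0]},{"dp":[-0.001,0.0354,-0.0765],"delta_rot":[0,0,0]},{"dp":[-0.001,0.07,-0.074],"delta_rot":[0.16,0,0]},{"dp":[-0.001,0.105,-0.07],"delta_rot":[0.32,0,0]},{"dp":[-0.001,0.1366,-0.069],"delta_rot":[0.488,0,0]},{"dp":[-0.001,0.1735,-0.034],"delta_rot":[0.66,0,0]},{"dp":[-0.001,0.1735,-0.034],"delta_rot":[0.66,0,0]},{"dp":[-0.001,0.1735,-0.034],"delta_rot":[0.66,0,0]}]'
cat > det.py <<'E'
from h import *
def cans(fr,poly3,name,thr=150):
    poly=np.array([proj(fr,q) for q in poly3],np.int32); m=np.zeros((480,640),np.uint8);cv2.fillPoly(m,[poly],255)
    hsv=cv2.cvtColor(fr['img'],cv2.COLOR_BGR2HSV); w=cv2.inRange(hsv,(0,0,thr),(179,60,255))&m
    k,_,s,c=cv2.connectedComponentsWithStats(w); print(name,poly.tolist(),[(int(a[4]),a[:4].tolist(),plane(fr,b,.035).round(3).tolist()) for a,b in zip(s[1:],c[1:]) if a[4]>15])
E
python3 - <<'E'
from det import *
from bench import vision
f={n:vision.grab_frame(n) for n in('scene','side','wrist')};pickle.dump(f,open('f7.pkl','wb'))
q=[OC+a*DX+b*DY-[0,0,.025] for a,b in((-.066,-.088),(.066,-.088),(.066,.088),(-.066,.088))]
for n in f: cans(f[n],q,n+' drawer'); cans(f[n],[[x,y,.008] for x,y in((.575,-.1),(.68,-.1),(.68,.118),(.575,.118))],n+' tray')
E
```

```text
clock: 19.12
tcp_pos: [0.5657, 0.1259, 0.3035]
orientation: [-2.968, -0.141, 0.011]
contact_force: [-0.2, 1.6, -2.0]
grip_width: 0.015
gripper_force: 98.7
scene drawer [[278, 275], [308, 239], [246, 217], [213, 249]] [(60, [243, 217, 14, 7], [0.592, 0.344, 0.035]), (437, [220, 226, 34, 30], [0.524, 0.311, 0.035]), (18, [271, 226, 9, 4], [0.604, 0.274, 0.035])]
scene tray [[412, 309], [433, 278], [348, 242], [323, 268]] [(2022, [331, 246, 100, 55], [0.612, -0.012, 0.035])]
side drawer [[274, 251], [332, 242], [304, 214], [252, 221]] [(18, [301, 214, 6, 5], [0.597, 0.327, 0.035]), (82, [278, 216, 14, 7], [0.549, 0.318, 0.035]), (78, [264, 218, 11, 14], [0.513, 0.304, 0.035])]
side tray [[355, 324], [411, 315], [367, 260], [319, 266]] []
wrist drawer [[314, 239], [314, 139], [184, 138], [195, 233]] [(382, [184, 139, 26, 21], [0.599, 0.346, 0.035]), (99, [234, 138, 15, 10], [0.614, 0.283, 0.035]), (4887, [206, 178, 109, 62], [0.53, 0.249, 0.035]), (307, [193, 212, 19, 22], [0.499, 0.338, 0.035])]
wrist tray [[545, 208], [573, 119], [381, 99], [368, 185]] [(14370, [384, 106, 187, 103], [0.629, 0.005, 0.035])]
```

Run:
```python
from h import *
from bench import status
st=status.get_obs(); print(st['joints'])
a=dl(-.06,.2); b=S0+.05*SX+[0,0,.14]
for k in(.3,.6,1): print(go(*lip((1-k)*a+k*b,-20*(1-k),DY if k<.5 else SX),st))
```

```text
[-0.92677481  0.33982687  0.89145107  1.75987517 -0.46442514  1.20825065
 -1.35489351]
([-0.0384, 0.0829, 0.0141], [0.1093, 0.0, 0.0027], 'rows>=', array([1.5, 0.6]))
([-0.0755, 0.1604, 0.0301], [0.2141, -0.0032, -0.0091], 'rows>=', array([2.9, 1.1]))
([-0.1267, 0.262, 0.0532], [0.3537, -0.0038, -0.0089], 'rows>=', array([4.7, 1.9]))
```

```bash
python3 -m handwheel '[{"dp":[-0.02,0.042,0.007],"delta_rot":[0.055,0,0]},{"dp":[-0.0384,0.083,0.014],"delta_rot":[0.109,0,0]},{"dp":[-0.057,0.122,0.022],"delta_rot":[0.16,-0.002,-0.005]},{"dp":[-0.0755,0.16,0.03],"delta_rot":[0.214,-0.003,-0.009]},{"dp":[-0.1,0.21,0.041],"delta_rot":[0.284,-0.004,-0.009]},{"dp":[-0.1267,0.262,0.053],"delta_rot":[0.354,-0.004,-0.009]},{"dp":[-0.1267,0.262,0.053],"delta_rot":[0.354,-0.004,-0.009]},{"dp":[-0.1267,0.262,0.053],"delta_rot":[0.354,-0.004,-0.009]},{"dp":[-0.1267,0.262,0.053],"delta_rot":[0.354,-0.004,-0.009]},{"dp":[-0.1267,0.262,0.053],"delta_rot":[0.354,-0.004,-0.009]}]'
cat >> det.py <<'E'
def ascii_map(fr,name,z=.04,step=.004,a=(-.09,.09),b=(-.13,.13)):
    "drawer seen from above on plane z; rows = DY from far left down, cols = DX"
    hsv=cv2.cvtColor(fr['img'],cv2.COLOR_BGR2HSV);print(name)
    for y in np.arange(b[1],b[0],-step*2):
        s=''
        for x in np.arange(a[0],a[1],step):
            q=OC+x*DX+y*DY; q[2]=z; u,v=proj(fr,q).round().astype(int)
            if not(0<=u<640 and 0<=v<480): s+='?';continue
            h,S,V=hsv[v,u]; s+='#' if S<55 and V>165 else ('.' if S>70 and V>60 else '+' if V>60 else ' ')
        print(s)
E
python3 - <<'E'
from det import *
from bench import vision,status
print(status.get_obs()['joints'])
f={n:vision.grab_frame(n) for n in('scene','side','wrist')};pickle.dump(f,open('f8.pkl','wb'))
ascii_map(f['scene'],'scene'); ascii_map(f['wrist'],'wrist')
cans(f['side'],[[x,y,.008] for x,y in((.575,-.1),(.68,-.1),(.68,.118),(.575,.118))],'side tray')
print(go(*scoop(S0+[0,0,.003])))
E
```

```text
clock: 20.52
tcp_pos: [0.4647, -0.1312, 0.2063]
orientation: [-2.613, -0.146, 0.037]
contact_force: [0.5, -0.9, -1.8]
grip_width: 0.0149
gripper_force: 98.9
[-0.18335048  0.48790744  0.82518777  1.92890701 -0.73991064  1.37268361
 -0.47067112]
scene
+++++++++++++++ +++++    +     ++++++  +++++ 
++++++++++###++ ++++   ....+++++++ +  +  ++ +
+++++++++####................................
+++++++++####................................
+++++++++####................................
+++++++++#######....................+###.....
+++++++++######+.................#######+....
+++++++++######................+#########....
++++++++++####................++##########...
####+++++#####+.....+++####++..++#######+....
##+++++++####+....#+#########+..+####+.......
+++++++++####..###++#########....+...........
+++++++++##################+.................
+++++++++##########+++++.....................
+++++++++########+.......................++++
++++++++######+......................#####+++
+++++++++###+.....................++#####++++
+++++++++###+....................+##+###++++.
+++++++++###+.........
[... 1684 characters left out ...]
.
+####........................................
+####.......................................+
 ++#+.......................................+
 ++++......................................++
 +++++....................................+++
 +++++....................................+++
  ++++....................+++............++++
  ++++....................+++++++++++++++++++
  ++++....................+++++++++++++++++++
  ++++...................++++++++++++++++++++
  ++++             .  +  +++++++++++++++++++?
side tray [[355, 324], [411, 315], [367, 260], [319, 266]] [(78, [331, 261, 28, 8], [0.609, 0.064, 0.035])]
([0.0004, 0.0677, 0.1194], [-0.0009, -0.0022, -0.0017], 'rows>=', array([2.2, 0. ]))
```

The drawer maps show five separate white blobs and the tray is clear. Setting the scoop down at its original spot.

```bash
python3 -m handwheel '[{"dp":[0,0.022,0.04],"delta_rot":[0,-0.002,-0.002]},{"dp":[0,0.044,0.08],"delta_rot":[0,-0.002,-0.002]},{"dp":[0,0.06,0.105],"delta_rot":[0,-0.002,-0.002]},{"dp":[0,0.0677,0.1194],"delta_rot":[0,-0.002,-0.002]},{"dp":[0,0.0677,0.1194],"delta_rot":[0,-0.002,-0.002]},{"dp":[0,0.0677,0.1194],"delta_rot":[0,-0.002,-0.002]},{"dp":[0,0.0685,0.1207],"delta_rot":[0,-0.002,-0.002]},{"dp":[0,0.0692,0.122],"delta_rot":[0,-0.002,-0.002]},{"dp":[0,0.0692,0.122],"delta_rot":[0,-0.002,-0.002]}]'
python3 - <<'E'
from h import *
from bench import status
print(go(*scoop(S0)))
E
```

```text
clock: 21.8
tcp_pos: [0.4641, -0.1319, 0.066]
orientation: [-2.614, -0.144, 0.038]
contact_force: [0.3, -0.1, 0.3]
grip_width: 0.0151
gripper_force: 99.1
([0.0006, -0.0007, 0.0005], [-0.001, -0.0014, -0.0014], 'rows>=', array([0., 0.]))
```

```bash
python3 -m handwheel '[{"dp":[0,0,0.0005],"delta_rot":[0,0,0]},{"dp":[0,0,0.0005],"delta_rot":[0,0,0]}]'; python3 -m handwheel '[{"dp":[0,0,0],"delta_rot":[0,0,0]},{"dp":[0,0,0],"delta_rot":[0,0,0]},{"dp":[0,0,0],"delta_rot":[0,0,0]},{"dp":[0,0,-0.03],"delta_rot":[0,0,0]},{"dp":[0,0,-0.07],"delta_rot":[0,0,0]},{"dp":[0,0,-0.12],"delta_rot":[0,0,0]},{"dp":[0,0,-0.15],"delta_rot":[0,0,0]},{"dp":[0,0,-0.15],"delta_rot":[0,0,0]},{"dp":[0,0,-0.15],"delta_rot":[0,0,0]}]' 0.5
python3 - <<'E'
from det import *
from bench import vision
f={n:vision.grab_frame(n) for n in('scene','side','wrist')};pickle.dump(f,open('f9.pkl','wb'))
f0=pickle.load(open('f0.pkl','rb'))
def c(fr,b):
    m=cv2.inRange(fr['img'][b[1]:b[3],b[0]:b[2]],(105,)*3,(255,)*3); k=max(cv2.findContours(m,0,2)[0],key=cv2.contourArea);return cv2.boundingRect(k)
for n,b in(('scene',(262,280,312,330)),('side',(230,250,282,292)),('scene',(325,310,405,375)),('side',(240,300,322,352))): print(n,b,c(f0[n],b),c(f[n],b))
for n,b in(('side',(395,230,435,280)),('side',(430,268,465,305)),('scene',(365,205,400,245)),('scene',(415,222,445,258))):
    print(n,b,np.abs(f0[n]['img'][b[1]:b[3],b[0]:b[2]].astype(int)-f[n]['img'][b[1]:b[3],b[0]:b[2]]).mean())
ascii_map(f['wrist'],'wrist')
cans(f['side'],[[x,y,.008] for x,y in((.575,-.1),(.68,-.1),(.68,.118),(.575,.118))],'side tray')
E
```

```text
clock: 22.05
tcp_pos: [0.4641, -0.132, 0.0659]
orientation: [-2.613, -0.143, 0.038]
contact_force: [-0.4, -1.7, 5.0]
grip_width: 0.0148
gripper_force: 99.8
clock: 23.18
tcp_pos: [0.4718, -0.2054, 0.1943]
orientation: [-2.612, -0.144, 0.04]
contact_force: [1.1, -0.2, -1.2]
grip_width: 0.0428
gripper_force: 0.0
scene (262, 280, 312, 330) (7, 6, 37, 36) (7, 6, 37, 37)
side (230, 250, 282, 292) (6, 6, 38, 31) (6, 6, 39, 31)
scene (325, 310, 405, 375) (8, 5, 68, 57) (8, 5, 68, 58)
side (240, 300, 322, 352) (6, 8, 70, 41) (6, 8, 70, 41)
side (395, 230, 435, 280) 8.259833333333333
side (430, 268, 465, 305) 6.05997425997426
scene (365, 205, 400, 245) 9.586666666666666
scene (415, 222, 445, 258) 8.312654320987654
wrist
#####+.......................................
#####+.......................................
######.......................................
######.....#++...............................
######....####+....................###+......
+####+....#####...................#####......
+####+...#######.................######+.....
#####+..+#######.................#######+....
#####...####
[... 545 characters left out ...]
...............................+++++....
+####........................................
+####............................+..........+
+++++.......................................+
 ++++......................................++
 ++++......................................++
 +++++....................+.+.............+++
 +++++....................+++++++++++++++++++
 +++++....................+++++++++++++++++++
  ++++....................+++++++++++++++++++
  ++++....................+++++++++++++++++++
  ++++....................+++++++++++++++++++
  ++++...................++++++++++++++++++++
side tray [[355, 324], [411, 315], [367, 260], [319, 266]] [(42, [354, 260, 14, 7], [0.645, 0.062, 0.035])]
```

Scoop, labels, drawer and tray all check out. Handing in.

```bash
python3 -c "
from bench import r
print(r.hand_in())"
```

```text
the job is handed in; nothing more can be done
None
```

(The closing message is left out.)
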